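# Power up and zero the pharmacy balance

### The job

Get the balance ready for weighing: with the fingertips, switch on the power box beside it by pushing the raised half of its rocker all the way down, then press the balance's round key right down and let it up, then press its long bar key right down and let it up. Do not press any balance key before the power is on, and do not press the square key at all. Lift nothing, and leave the dish on the pan, the mortar and the small bottle and jar standing where they are.

Things in the scene. Friction and masses are not known exactly. Their poses are not given: they have to be found in the camera images.
- balance: Green bench balance, fixed, 280 mm (x) x 220 mm (y), flat panel 60 mm above the bench; origin on the bench under its centre. Its -x end, nearest the robot, has a row of three white keys at x -98 mm, y -65, 0 and +65 mm, in an order that varies. Then a display bar (x -50 to -26 mm, 7 mm high) and a round pan, radius 60 mm, at x +55 mm, top 80 mm above the bench.
- on_key_top (a point): Centre of the top of the round key (24 mm across), the first key to press. Spring-loaded: travels 5 mm straight down, about 1.4 N to start it and 5 N at the bottom; comes back up when let go. Its top stands 12 mm above the flat panel, 72 mm above the bench when up; bezel around it 3 mm high.
- tare_key_top (a point): Centre of the top of the long bar key (50 mm along the balance's y, 18 mm along its x), the second key to press. Spring-loaded: travels 5 mm straight down, about 1.4 N to start it and 5 N at the bottom; comes back up when let go. Its top stands 12 mm above the flat panel, 72 mm above the bench when up; bezel around it 3 mm high.
- units_key_top (a point): Centre of the top of the square key (22 x 22 mm), not to be pressed. Same height and springs as the others.
- on_key (a joint): How far the round key is pressed, m: 0 up, 0.005 right down.
- tare_key (a joint): How far the long bar key is pressed, m: 0 up, 0.005 right down.
- units_key (a joint): How far the square key is pressed, m: 0 up, 0.005 right down.
- power_box: White power box, fixed, left or right of the balance: 130 mm (x) x 70 mm (y) x 45 mm high, origin on the bench under its centre. On top a grey V-shaped rocker, 64 mm long (along x), 30 mm wide, pivoting about the box's y at x +24 mm, at the bottom of the V, 57 mm above the bench. Flat black round outlet face at its -x end.
- rocker (a joint): Angle of the rocker, rad: 0 = off (the half towards the box's +x stands up at 0.30 rad, the other half lies level), 0.30 = on (the +x half lies level, its top 57 mm above the bench). It stays where it is left; pushing it takes about 2.5 N at the tip of the raised half, and it has a hard stop at 0.30.
- rocker_raised (a point): Point to push, on the top face of the half of the rocker that stands up at the start: 22 mm from the pivot along that half (whose tip is at 32 mm), about 63.5 mm above the bench when off and 57 mm when on. It moves with the rocker.
- dish: White ceramic weighing dish, loose, on the balance's pan: 68 mm across, 24 mm high, about 50 g; origin at the centre of its underside. To be left alone.
- mortar: White porcelain mortar bowl, loose, on the bench on the other side of the balance from the power box: 110 mm across, 60 mm high; origin at the centre of its underside. To be left alone.
- bottle_a: Small amber bottle, loose, 34 mm across, 80 mm high, on the bench to the left of the balance; origin at the centre of its underside. To be left alone.
- bottle_b: Small white jar, loose, 44 mm across, 70 mm high, on the bench to the right of the balance; origin at the centre of its underside. To be left alone.
Mind the look-alikes: they are no part of the job. Leave any purple or red look-alike of the power_box alone.

How it is judged:
On the way, in this order (a step that is already met when the one before it is completed fails the run):
1. the rocker is pushed over to on (value of joint rocker above 0.25 rad), for 0.1 s.
2. then the round key is pressed right down (value of joint on_key above 0.0035 m), for 0.05 s.
3. the round key is let up before the bar key is pressed (value of joint on_key below 0.0015 m), for 0.05 s.
4. then the long bar key is pressed right down (value of joint tare_key above 0.0035 m), for 0.05 s.
At the end, for the whole second after the job is handed in: The rocker is on (beyond 0.25 of 0.30 rad), all three keys are up again (within 1.5 mm), and the dish, mortar, bottle and jar stand upright, at rest and within 15 mm of where they began. A key counts as pressed beyond 3.5 of its 5 mm (value of joint rocker above 0.25 rad and value of joint each of on_key, tare_key, units_key below 0.0015 m and distance of each of dish, mortar, bottle_a, bottle_b from where it was at the start of the episode below 0.015 m and angle between each of dish, mortar, bottle_a, bottle_b's own z axis and vertical below 0.15 rad and linear speed of each of dish, mortar, bottle_a, bottle_b below 0.02 m/s); the robot touches nothing.
It fails at once if a balance key is pressed before the power is on (value of joint rocker below 0.2 rad and value of joint any of on_key, tare_key above 0.0035 m).
It fails at once if the square key is pressed (value of joint units_key above 0.0025 m).
It fails at once if the round key and the bar key are pressed together (value of joint each of on_key, tare_key above 0.0035 m).
It fails at once if a bystander (dish, mortar, bottle, jar) is lifted, carried, pushed away or tipped (distance of any of dish, mortar, bottle_a, bottle_b from where it was at the start of the episode above 0.02 m or angle between any of dish, mortar, bottle_a, bottle_b's own z axis and vertical above 0.3 rad).
It also fails if it takes over 42 s, if anything falls off the work surface, if the arm or the gripper's body presses on something with over 40 N, if the wrist force passes 120 N, or if a joint passes its speed limit or range.

### The arm

A 6-joint arm with a two-finger parallel gripper is mounted at the origin on the work surface. World frame = base frame: x ahead of the robot, y to its left, z up, the work surface at z = 0. Lengths are in m, angles in rad, forces in N, time in s.
With the tool pointing down it reaches from about 0.4 to 0.825 m from the base axis. Payload 7 kg.
Tool frame: the origin (TCP) lies at the very end of the fingers, on their centre line; the grasp point (between the pads) lies 19 mm behind it; z points along the fingers, y is the line along which they close (so a half turn about z gives the same grasp; the last joint's range is limited). The gripper opens to 88 mm and grips with 3 to 60 N. Pads are 19 mm wide; open, the fingers measure 130 mm over their backs; the gripper's body (78 mm by 193 mm) begins 47 mm behind the grasp point.
Start: joints at [1.568, 0.359, 0.012, 0, -1.224, -0.288], TCP at [0.194, 0.647, 0.227] pointing down, gripper open.
Joint ranges: [-3.07, 3.07], [-1.43, 2.12], [-1.02, 1.25], [-3.03, 1.67], [-3.05, -0], [-3.03, 3.03]. Speed limits (rad/s): [2.39, 2.39, 3.01, 3.14, 3.14, 3.14].

### API

Orientations are given as [roll, pitch, yaw] about the fixed x, y, z axes, in that order (R = Rz(yaw) Ry(pitch) Rx(roll)).
In Python, from workcell import arm gives the robot as it stands.
- The arm moves only by the tool step_arm, never from a script. Its argument "steps" is one flat list of numbers, 7 for each row, row after row: the shift along the tool's x, y, z in m, then the turn, a rotation vector about the tool's x, y, z in rad, then the opening, from 0 (shut) to 1 (fully open). In form: [x, y, z, wx, wy, wz, grip, x, y, z, wx, wy, wz, grip, ...]. A call has 1 to 12 rows; each row is the pose to reach, as a shift and turn from the pose commanded when the call began, along the tool's axes at that moment; what a row does not reach only later rows make up. A row lasts 1/8 s, in which the tool goes at most 62.5 mm and 10.7 degrees, less where a joint would pass 70% of its speed; a pose out of reach is approached as far as the arm can. A call with a gripper value outside its range is refused whole. The fingers move at their own pace and stop on an object; "force" is the grip in N (left out, the last holds). Time passes only in rows, so rows that repeat a pose let the fingers close. It gives the time, the measured TCP pose, the force, the opening and the grip force at its end, in the units of the state.
- arm.get_state(): the state, without advancing time (a new reading comes with each control period).
- arm.capture(name): name is "side" or "top" or "wrist"; returns the picture (420x560x3 uint8, red, green, blue); there is no depth.
- arm.calibration(name): a dict with "intrinsics" (3x3 intrinsics, pixels), "R" (3x3) and "t" (3): a world point X has camera coordinates R X + t; the wrist camera has in their place "tool_from_camera" (4x4, takes a point from camera to tool coordinates, whose origin is the TCP and whose axes are the flange's). Camera axes: x right, y down, z forward; pixel columns grow to the right and rows downward; lengths in m; the calibration is good to about 2 mm. A picture is of the moment at which its call begins: read the wrist's pose just before it. calibration takes no time and is no camera call.
- arm.hand_in(): hands the job in; it is judged then, once.
The state is a dict: "t": time; "qpos": joint angles; "qvel": joint speeds; "joint_efforts": joint torques, N m; "eef_pos": TCP position; "eef_rot": TCP orientation; "ft_force": force on the tool from outside, world axes, zero at the start; "torque": the same for the moment, N m; "width": opening from 0.0 (shut) to 1.0 (fully open); "gripper_force": force on a finger pad.
Only numpy, scipy, OpenCV 4.12 (cv2) and the standard library are available. Lean on these libraries where they do the work, as an engineer would, in place of code of your own. Each camera call takes 0.05 s, during which the arm holds its last target. There are 200 camera calls.

## Working session

There is one attempt and no reset: what is moved stays moved. The work goes in short steps, Python scripts to look and compute and a tool call to move; the robot and the scene stay as the last step left them, time stands still between calls to the robot, and variables do not carry over. Pictures are saved under pics/ and viewed, at most 10 in all, crops included, and the job is handed in when it is done.

Besides the shell and the picture viewer there is one more tool, called after "Call:" as name(argument=value, ...) on one line, values as JSON. step_arm: Moves the arm, as the interface text tells. Its arguments: {"type":"object","properties":{"steps":{"type":"array","items":{"type":"number"}},"force":{"type":"number"}},"required":["steps"]}

```bash
mkdir -p pics
python3 - <<'E'
from workcell import arm
import cv2
s=arm.get_state();print(s['t'],s['eef_pos'],s['eef_rot'],s['width'])
for n in ['top','side']:
    cv2.imwrite(f'pics/{n}0.png',arm.capture(n)[:,:,::-1]);c=arm.calibration(n);print(c['intrinsics'],c['R'],c['t'])
E
```

```text
0.0 [0.19340845 0.64618129 0.22563174] [ 3.13995212e+00 -1.10748302e-04 -2.90925631e-01] 1.0005340251985124
[[390.98696778   0.         287.15542373]
 [  0.         390.98696778 214.42826597]
 [  0.           0.           1.        ]] [[-0.0128524  -0.99955639  0.02686723]
 [-0.98411809  0.00788716 -0.17733973]
 [ 0.17704915 -0.02871977 -0.98378289]] [-0.08091393  0.50397624  1.1010629 ]
[[407.16755141   0.         277.92697612]
 [  0.         407.16755141 208.29338468]
 [  0.           0.           1.        ]] [[-0.93632585 -0.35109972  0.00478388]
 [-0.27434295  0.72298879 -0.63405296]
 [ 0.21915712 -0.5949926  -0.77327483]] [0.43123002 0.25516334 0.91591571]
```

View pics/top0.png

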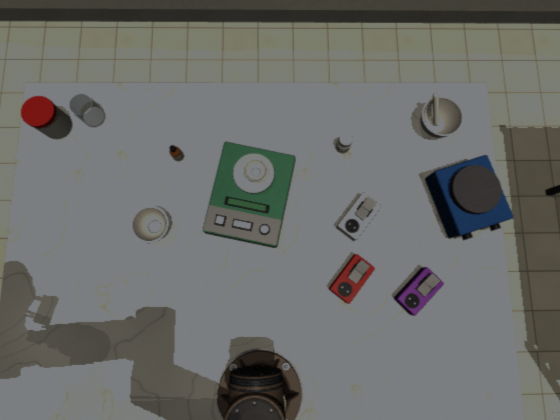

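View pics/side0.png

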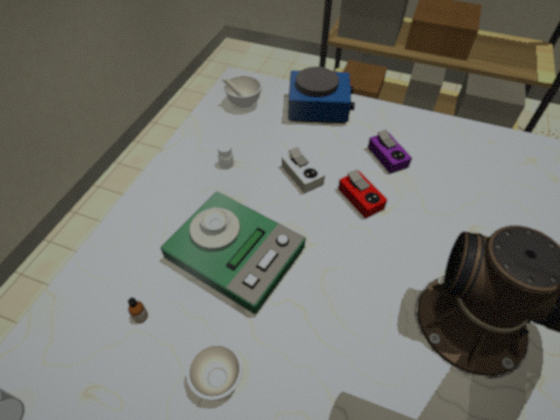

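The top view shows the balance with its square key at about (220,220), bar at (242,225) and round key at (265,229). The white power box is at (358,216), with the rocker up-right at about (366,208). The red and purple boxes are look-alikes. I'll zoom in to get these positions more exactly.

Run:
```python
import cv2,numpy as np
a=cv2.imread('pics/top0.png');b=cv2.imread('pics/side0.png')
def crop(im,x,y,w,h,k=5): return cv2.resize(im[y:y+h,x:x+w],None,fx=k,fy=k,interpolation=cv2.INTER_CUBIC)
o=np.vstack([np.hstack([crop(a,200,190,80,60),crop(a,320,180,80,60)]),np.hstack([crop(b,235,230,80,60),crop(b,265,135,80,60)])])
cv2.imwrite('pics/crops.png',o)
```

```text
(no output)
```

View pics/crops.png

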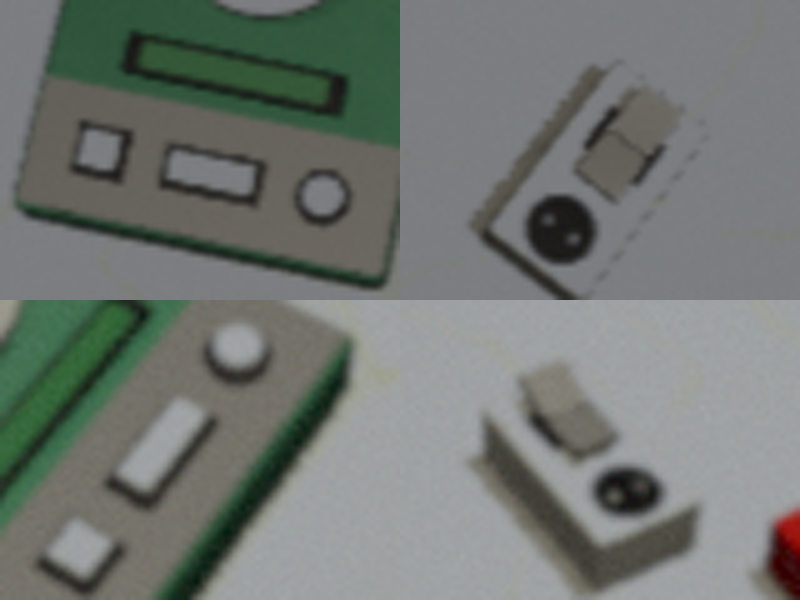

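Top-left crop: the square, bar and round keys run left to right. Top-right crop: the raised half of the rocker is at about (369.2,203.6) full-frame, the level half at (362,212.6), and the outlet at (352,225.4). The side view agrees. Next I'll triangulate these points.

```bash
cat > h.py <<'E'
from workcell import arm
import cv2,numpy as np
def P(n):
    c=arm.calibration(n);return np.array(c['intrinsics'])@np.c_[c['R'],c['t']]
def plane(n,uv,z):
    c=arm.calibration(n);K,R,t=map(np.array,(c['intrinsics'],c['R'],c['t']))
    o=-R.T@t;d=R.T@np.linalg.solve(K,[*uv,1]);return o+d*(z-o[2])/d[2]
E
python3 - <<'E'
from h import *
D=dict(sq=((100.7,152),(80,247),0.072,(200,190),(235,230)),bar=((212,175),(162,147),.072,(200,190),(235,230)),rnd=((323,197),(238,47),.072,(200,190),(235,230)),
 raised=((248,120),(152,87),.0617,(320,180),(265,135)),level=((212,165),(177,128),.057,(320,180),(265,135)),outlet=((162,229),(228,190),.046,(320,180),(265,135)))
pt={}
for k,(u,v,z,o1,o2) in D.items():
    u=np.array(u)/5-.4+o1; v=np.array(v)/5-.4+o2
    if k in('sq','bar','rnd'): v=v # side crop already local
    X=cv2.triangulatePoints(P('top'),P('side'),u.reshape(2,1),v.reshape(2,1));X=(X[:3]/X[3]).ravel()
    pt[k]=(plane('top',u,z)+plane('side',v,z))/2
    print(k,X.round(4),plane('top',u,z).round(4),plane('side',v,z).round(4))
d=pt['rnd']-pt['sq'];print(np.hypot(*d[:2]),np.degrees(np.arctan2(-d[0],d[1]))+0)
d=pt['raised']-pt['outlet'];print(np.hypot(*d[:2]),np.degrees(np.arctan2(d[1],d[0])))
d=pt['raised']-pt['level'];print(np.hypot(*d[:2]),np.degrees(np.arctan2(d[1],d[0])))
E
```

```text
sq [0.4852 0.1076 0.0667] [0.4839 0.1067 0.072 ] [0.4841 0.1103 0.072 ]
bar [0.4714 0.0442 0.0635] [0.4701 0.0434 0.072 ] [0.4693 0.0491 0.072 ]
rnd [ 0.4575 -0.0194  0.0663] [ 0.4569 -0.0196  0.072 ] [ 0.4559 -0.0157  0.072 ]
raised [ 0.531  -0.3273  0.0575] [ 0.5306 -0.3262  0.0617] [ 0.5293 -0.3229  0.0617]
level [ 0.5069 -0.3059  0.0517] [ 0.5048 -0.3048  0.057 ] [ 0.5063 -0.3006  0.057 ]
outlet [ 0.4682 -0.2765  0.0438] [ 0.4689 -0.276   0.046 ] [ 0.4667 -0.2744  0.046 ]
0.129108097348523 167.6544136072747
0.0793308769119762 -38.459519615396616
0.03272142828381971 -41.901713854074835
```

The key spacing comes out at 129 mm (130 expected) and the balance is yawed -12.3°. The box is yawed about -39.5°, so the push point is at about (0.534,-0.328). I'll move there with the fingers shut, bowing outwards.

Call:
step_arm(steps=[0.436, 0.387, 0, 0, 0, 0, 0, 0.436, 0.387, 0, 0, 0, 0, 0, 0.436, 0.387, 0, 0, 0, 0, 0, 0.436, 0.387, 0, 0, 0, 0, 0, 0.436, 0.387, 0, 0, 0, 0, 0, 0.436, 0.387, 0, 0, 0, 0, 0, 0.436, 0.387, 0, 0, 0, 0, 0, 0.436, 0.387, 0, 0, 0, 0, 0, 0.436, 0.387, 0, 0, 0, 0, 0, 0.436, 0.387, 0, 0, 0, 0, 0, 0.436, 0.387, 0, 0, 0, 0, 0])

```text
t: 1.48
eef_pos: [0.5006, 0.1493, 0.2261]
eef_rot: [3.141, 0.001, -0.294]
ft_force: [-0.1, 0.2, 0.6]
width: 0.001
gripper_force: 0.0
```

Call:
step_arm(steps=[0.168, 0.447, 0, 0, 0, 0.4, 0, 0.168, 0.447, 0, 0, 0, 0.4, 0, 0.168, 0.447, 0, 0, 0, 0.4, 0, 0.168, 0.447, 0, 0, 0, 0.4, 0, 0.168, 0.447, 0, 0, 0, 0.4, 0, 0.168, 0.447, 0, 0, 0, 0.4, 0, 0.168, 0.447, 0, 0, 0, 0.4, 0, 0.168, 0.447, 0, 0, 0, 0.4, 0, 0.168, 0.447, 0.07, 0, 0, 0.4, 0, 0.168, 0.447, 0.07, 0, 0, 0.4, 0, 0.168, 0.447, 0.07, 0, 0, 0.4, 0])

```text
t: 2.85
eef_pos: [0.5336, -0.3248, 0.1572]
eef_rot: [3.141, 0.0, -0.689]
ft_force: [0.4, 0.4, 1.0]
width: 0.004
gripper_force: 0.0
```

Run:
```python
from h import *
s=arm.get_state();print(s['eef_pos'],s['eef_rot'])
cv2.imwrite('pics/w1.png',arm.capture('wrist')[:,:,::-1])
c=arm.calibration('wrist');K=np.array(c['intrinsics']);M=np.linalg.inv(np.array(c['tool_from_camera']))
from scipy.spatial.transform import Rotation as R
r=R.from_euler('xyz',s['eef_rot']).as_matrix();print(c['tool_from_camera'])
for p in [(.534,-.328,.0635)]:
    q=M@[*(r.T@(np.array(p)-s['eef_pos'])),1];u=K@q[:3];print(u[:2]/u[2])
```

```text
[ 0.53356793 -0.32482204  0.15720348] [ 3.14063041e+00  4.50298637e-04 -6.89083339e-01]
[[-1.57511148e-04 -9.55446161e-01 -2.95165393e-01  8.02990980e-02]
 [ 9.99999925e-01 -2.54916745e-04  2.91524995e-04 -6.44600775e-05]
 [-3.53779039e-04 -2.95165325e-01  9.55446129e-01 -1.57156389e-01]
 [ 0.00000000e+00  0.00000000e+00  0.00000000e+00  1.00000000e+00]]
[280.4364436  209.56331312]
```

View pics/w1.png

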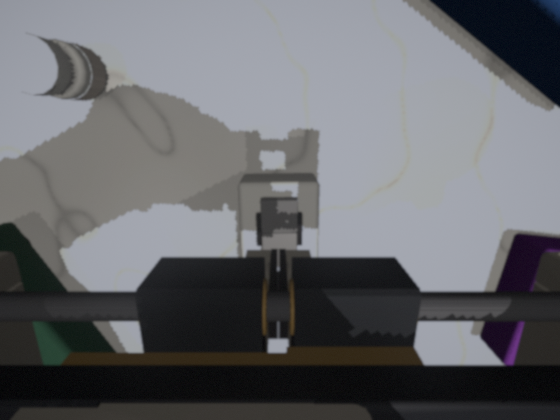

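The wrist view shows the raised half of the rocker centred at column 280, with its tip at row 197. The predicted push point (280,210) lies on it and the yaw lines up. I'll press now.

Call:
step_arm(steps=[0, 0, 0.05, 0, 0, 0, 0, 0, 0, 0.08, 0, 0, 0, 0, 0, 0, 0.087, 0, 0, 0, 0, 0, 0, 0.091, 0, 0, 0, 0, 0, 0, 0.095, 0, 0, 0, 0, 0, 0, 0.098, 0, 0, 0, 0, 0, 0, 0.099, 0, 0, 0, 0, 0, 0, 0.099, 0, 0, 0, 0])

```text
t: 3.9
eef_pos: [0.5333, -0.3257, 0.0579]
eef_rot: [-3.141, -0.001, -0.691]
ft_force: [2.3, -0.7, 2.6]
width: 0.003
gripper_force: 1.3
```

Call:
step_arm(steps=[0, 0, 0.001, 0, 0, 0, 0, 0, 0, 0.002, 0, 0, 0, 0, 0, 0, 0.003, 0, 0, 0, 0, 0, 0, 0.003, 0, 0, 0, 0])

```text
t: 4.4
eef_pos: [0.5334, -0.3257, 0.0571]
eef_rot: [3.142, -0.002, -0.69]
ft_force: [-3.9, 4.2, 21.5]
width: 0.004
gripper_force: 10.7
```

Force reached 21 N at z 0.057, so the rocker is on its hard stop. I'll retract and go over the round key.

Call:
step_arm(steps=[0, 0, -0.06, 0, 0, 0, 0, 0, 0, -0.11, 0, 0, 0, 0, -0.255, -0.189, -0.11, 0, 0, -0.475, 0, -0.255, -0.189, -0.11, 0, 0, -0.475, 0, -0.255, -0.189, -0.11, 0, 0, -0.475, 0, -0.255, -0.189, -0.11, 0, 0, -0.475, 0, -0.255, -0.189, -0.11, 0, 0, -0.475, 0, -0.255, -0.189, -0.11, 0, 0, -0.475, 0, -0.255, -0.189, -0.11, 0, 0, -0.475, 0, -0.255, -0.189, -0.11, 0, 0, -0.475, 0])

```text
t: 5.65
eef_pos: [0.4567, -0.0184, 0.1642]
eef_rot: [3.141, 0.001, -0.217]
ft_force: [0.2, 0.1, 0.4]
width: 0.004
gripper_force: 0.0
```

Run:
```python
from h import *
s=arm.get_state();print(s['t'],s['eef_pos'],s['eef_rot'])
w=arm.capture('wrist')[:,:,::-1];t=arm.capture('side')[:,:,::-1]
c=arm.calibration('wrist');K=np.array(c['intrinsics']);M=np.linalg.inv(np.array(c['tool_from_camera']))
from scipy.spatial.transform import Rotation as R
r=R.from_euler('xyz',s['eef_rot']).as_matrix()
w=w.copy()
for p in [(.4567,-.018,.072),(.4697,.046,.072),(.484,.1085,.072)]:
    q=M@[*(r.T@(np.array(p)-s['eef_pos'])),1];u=K@q[:3];u=u[:2]/u[2];print(u)
    cv2.circle(w,(int(u[0]),int(u[1])),3,(0,0,255),1)
cv2.imwrite('pics/w2.png',np.hstack([w[:,:],cv2.resize(t[135:195,265:325],(240,240)).repeat(1,0) if 0 else np.vstack([cv2.resize(t[135:195,265:325],(240,240)),np.zeros((180,240,3),np.uint8)])]))
```

```text
5.65 [ 0.45670571 -0.01842798  0.1641808 ] [ 3.14091658e+00  1.05479067e-03 -2.17233412e-01]
[277.13044885 212.95848013]
[195.43862671 214.30445759]
[115.10116188 213.75420667]
```

View pics/w2.png

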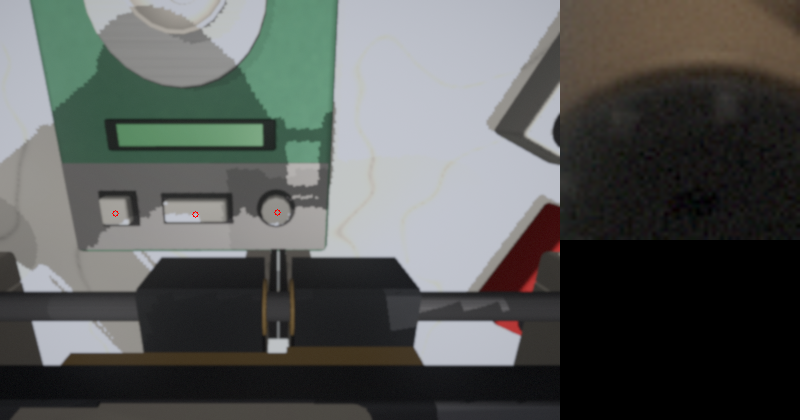

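The wrist view shows the display lit, so the power is on. The three keys are about 3 mm further along tool x than predicted: the round key is at (276,208) against a predicted (277,213). The arm blocks the side view of the rocker. I'll press the round key and let it up.

Call:
step_arm(steps=[0.003, 0, 0.05, 0, 0, 0, 0, 0.003, 0, 0.085, 0, 0, 0, 0, 0.003, 0, 0.091, 0, 0, 0, 0, 0.003, 0, 0.094, 0, 0, 0, 0, 0.003, 0, 0.097, 0, 0, 0, 0, 0.003, 0, 0.099, 0, 0, 0, 0, 0.003, 0, 0.099, 0, 0, 0, 0])

```text
t: 6.62
eef_pos: [0.4606, -0.0182, 0.0671]
eef_rot: [-3.141, -0.002, -0.215]
ft_force: [-4.1, -3.8, 11.8]
width: 0.004
gripper_force: 5.9
```

The reading is 11.8 N at z 0.067, so the round key is on its stop. Release it, shift 65 mm to the bar and press.

Call:
step_arm(steps=[0, 0, -0.04, 0, 0, 0, 0, 0, 0, -0.04, 0, 0, 0, 0, 0, -0.065, -0.04, 0, 0, 0, 0, 0, -0.065, -0.04, 0, 0, 0, 0, 0, -0.065, -0.04, 0, 0, 0, 0, 0, -0.065, -0.015, 0, 0, 0, 0, 0, -0.065, -0.008, 0, 0, 0, 0, 0, -0.065, -0.005, 0, 0, 0, 0, 0, -0.065, -0.002, 0, 0, 0, 0, 0, -0.065, 0, 0, 0, 0, 0, 0, -0.065, 0, 0, 0, 0, 0])

```text
t: 8.0
eef_pos: [0.4737, 0.0449, 0.067]
eef_rot: [3.141, -0.0, -0.215]
ft_force: [-7.0, -3.6, 17.0]
width: 0.002
gripper_force: 8.7
```

Bar key is on its stop too. Retract, move aside, and check.

Call:
step_arm(steps=[0, 0, -0.05, 0, 0, 0, 0, 0, 0, -0.1, 0, 0, 0, 0, 0, 0, -0.16, 0, 0, 0, 0, 0, -0.06, -0.2, 0, 0, 0, 0, 0, -0.12, -0.2, 0, 0, 0, 0, 0, -0.18, -0.2, 0, 0, 0, 0, 0, -0.24, -0.2, 0, 0, 0, 0, 0, -0.26, -0.2, 0, 0, 0, 0, 0, -0.26, -0.2, 0, 0, 0, 0])

```text
t: 9.12
eef_pos: [0.5295, 0.3008, 0.265]
eef_rot: [3.141, 0.0, -0.214]
ft_force: [0.5, -0.2, -0.7]
width: 0.007
gripper_force: 0.0
```

Run:
```python
from h import *
b=arm.capture('side')[:,:,::-1];a=arm.capture('top')[:,:,::-1]
f=lambda im,x,y:cv2.resize(im[y:y+60,x:x+80],None,fx=5,fy=5)
cv2.imwrite('pics/end.png',np.vstack([np.hstack([f(b,265,135),f(b,235,230)]),np.hstack([f(a,320,180),cv2.resize(a,(400,300))])]))
```

```text
(no output)
```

View pics/end.png

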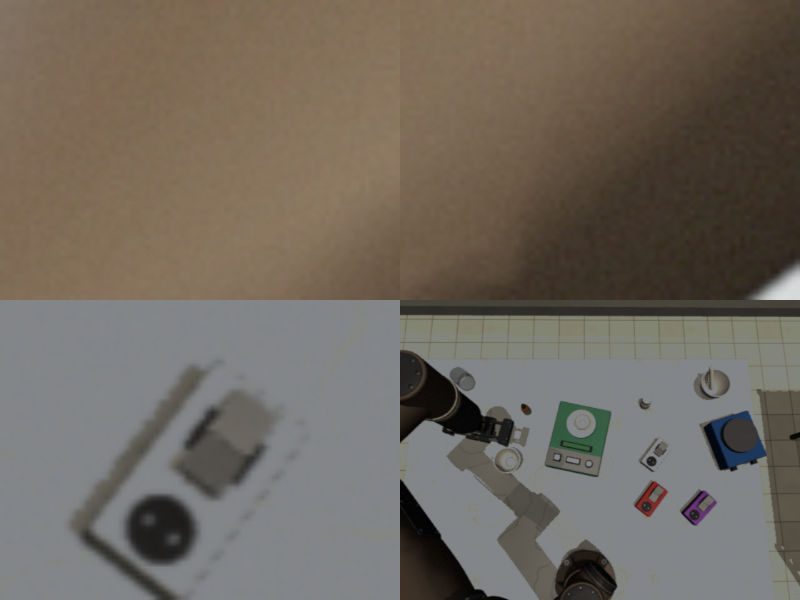

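In the top view the rocker's shading has changed from the start (the -x half is now darker, tilted up), and everything stands where it was. The arm is clear, at z 0.265 with no contact force.

```bash
python3 -c "
from workcell import arm
print(arm.hand_in())"
```

```text
the job is handed in; nothing more can be done
None
```

The job is handed in, verdict not shown: I pushed the power rocker to its stop (display lit), then pressed the round key and the bar key to their stops in that order and released each; the square key and the bystanders were left alone.

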